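Isolate the vacuum and take the waste canister off its station

TASK

Shut the vacuum station's yellow valve fully (clockwise, the knob sinks as it turns); only then lift the steel waste canister by its handle up clear of its seat. Keep it upright and set it down inside the blue spill tray, flat on its floor, letting go only once it stands there, and leave everything else on the bench where it is.

Things in the scene. Friction and masses are not known exactly. Their poses are not given: they have to be found in the camera images.
- valve (a joint): opening of the valve, rad: 0 = fully shut against its stop, grows anticlockwise seen from above, about 1.2 to 2.2 at the start, so shutting it is a clockwise turn of that angle. The stem is threaded: the knob rises 3.2 mm for every radian of opening and sinks as it shuts. It stays where it is left; turning takes about 0.07 N m
- valve_knob (a point): the middle of the yellow valve knob, on its vertical axis, half-way up: a round ribbed knob, 36 mm in diameter and 26 mm tall, a white line on its top; its middle is 140 mm above the bench when shut. Under it is a thin stem, then 19 mm below the knob's underside (valve shut) a brass and steel valve body, 26 to 42 mm in diameter. Its frame turns with the knob
- station_seat (a point): centre of the seat on which the canister stands at first: a round black dish, floor 45 mm above the bench, rim 5 mm above that floor and 100 mm across, on the near end of a fixed grey base plate (270 x 120 x 14 mm). The x axis points along the base plate to the valve, whose axis stands 150 mm from the seat's centre
- canister_handle (a point): middle of the canister's handle: a red rigid level bar over the canister's centre line, 12 mm wide (x), 10 mm high, lying along the y axis of this frame, on two uprights 70 mm apart inside; 37 mm of free space below the bar. z is up. It is 132 mm above the canister's underside
- canister_foot (a point): centre of the underside of the loose canister: an upright steel cylinder 84 mm in diameter with an orange band, white lid (86 mm across, top 90 mm above the underside) and red arch handle, 137 mm tall in all, about 0.4 to 0.65 kg. z is its axis
- canister_mid (a point): centre of the canister, half-way up (68.5 mm above its underside)
- tray_floor (a point): centre of the floor of the fixed blue square spill tray, 158 mm square outside, 150 mm inside, rim 14 mm above the bench, floor 4 mm above the bench; x and y run along its sides. It is left or right of the station
- tipbox: bystander: white and blue box of pipette tips, 122 x 84 x 46 mm, origin under its centre; on the other side of the station from the tray
- plate: bystander: clear six-well culture plate lying on the tip box, 127 x 85 x 21 mm, origin under its centre
- bottle: bystander: amber bottle, 64 mm in diameter, 150 mm tall, origin under its centre
- pencup: bystander: glass beaker with pens, 60 mm in diameter, 130 mm tall, origin under its centre
- tuberack: bystander: green tube rack, 70 x 160 x 68 mm, origin under its centre

How it is judged:
By the outcome, as a careful person would: the job done as asked, in the order asked, and still so for the second after the job is handed in, with the robot touching nothing.
It also fails if it takes over 64 s, if anything falls off the work surface, if the arm or the gripper's body presses on something with over 40 N, if the wrist force passes 120 N, or if a joint passes its speed limit or range.

ROBOT

A 7-joint arm with a two-finger parallel gripper is mounted at the origin on the work surface. World frame = base frame: x ahead of the robot, y to its left, z up, the work surface at z = 0. Lengths are in m, angles in rad, forces in N, time in s.
With the tool pointing down it reaches from about 0.35 to 0.9 m from the base axis. Payload 19.9 kg.
Tool frame: the origin (TCP) lies on the centre line of the jaws, within the pads' length; the fingertips stand 8 mm ahead of it and the grasp point (between the pads) lies 11 mm behind it; z points along the fingers, y is the line along which they close (so a half turn about z gives the same grasp; the last joint's range is limited). The gripper opens to 85 mm and grips with 20 to 120 N. Pads are 22 mm wide; open, the fingers measure 114 mm over their backs; the gripper's body (76 mm by 85 mm) begins 54 mm behind the grasp point. The pads swing forward as they close: fully open they stand 13 mm farther back than shut.
Start: joints at [1.224, 0.417, -0.01, 1.614, 0.005, 1.111, -0.053], TCP at [0.188, -0.596, 0.239] pointing down, gripper open.
Joint ranges: [-2.81, 2.81], [-0.39, 2.02], [-1.27, 1.25], [0.06, 2.57], [-1.19, 4.33], [0.19, 2], [-2.82, 2.82]. Speed limits (rad/s): [1.89, 1.89, 2.39, 2.39, 3.01, 3.01, 3.01].

INTERFACE

Orientations are given as a rotation vector (axis times angle).
In Python, from cell import robot gives the robot as it stands.
- The arm moves only by the shell command python3 -m handwheel 'ROWS'. ROWS is JSON, a list of rows, each a list of 7 numbers: the gripper's target within -1 to 1 (shut at 1, half-way at 0, fully open at -1), then the shift along the tool's x, y, z in mm, then the turn, a rotation vector about the tool's x, y, z in degrees. In form: [[grip, x, y, z, ax, ay, az], ...]. A call has 1 to 12 rows; each row shifts and turns the commanded pose from where the row before left it, along the tool's axes as they then stand; what a row does not reach is not made up. A row lasts 1/12 s, in which the tool goes at most 41.7 mm and 7.16 degrees, less where a joint would pass 70% of its speed; a pose out of reach is approached as far as the arm can. A call is refused whole if a number of a shift passes 41.7 or a number of a turn 7.16, either way. A call with a gripper value outside its range is refused whole. The fingers move at their own pace and stop on an object; the grip force is fixed at half the most. Time passes only in rows, so rows that do not move let the fingers close. It gives the time, the measured TCP pose, the force, the opening and the grip force at its end, in the units of the state.
- robot.get_state(): the state, without advancing time (a new reading comes with each control period).
- robot.read_camera(name): name is "scene" or "top" or "wrist"; returns the picture (480x640x3 uint8, red, green, blue); there is no depth.
- robot.get_calibration(name): a dict with "fovy" (degrees; the focal length in pixels is half the picture's height over the tangent of half this angle, whatever the lens; pixels are square), "cx", "cy" (the principal point, pixels), "position" and "orientation" of the camera in the world. Camera axes: x right, y down, z forward; pixel columns grow to the right and rows downward; lengths in m; the calibration is good to about 2 mm. A picture is of the moment at which its call begins: read the wrist's pose just before it. get_calibration takes no time and is no camera call; for the wrist camera it gives the pose at the moment of the call.
- robot.sign_off(): hands the job in; it is judged then, once.
The state is a dict: "clock": time; "joint_positions": joint angles; "qd": joint speeds; "tau": joint torques, N m; "eef_pos": TCP position; "tool_rot": TCP orientation; "force": force on the tool from outside, world axes, zero at the start; "ft_torque": the same for the moment, N m; "opening": finger opening in m; "grasp_force": force on a finger pad.
Only numpy, scipy, OpenCV 4.12 (cv2) and the standard library are available. Lean on these libraries where they do the work, as an engineer would, in place of code of your own. Each camera call takes 0.05 s, during which the arm holds its last target. There are 200 camera calls.

## Working session

There is one attempt and no reset: what is moved stays moved. The work goes in short steps, Python scripts to look and compute and a shell command to move; the robot and the scene stay as the last step left them, time stands still between calls to the robot, and variables do not carry over. Pictures are saved under pics/ and viewed, at most 10 in all, crops included, and the job is handed in when it is done.

```bash
mkdir -p pics; ls; python3 - <<'E'
from cell import robot
import cv2,numpy as np
s=robot.get_state();print({k:np.round(v,3).tolist() for k,v in s.items()})
for n in("scene","top"):
    im=robot.read_camera(n);cv2.imwrite(f"pics/{n}0.png",im[:,:,::-1]);print(n,robot.get_calibration(n))
E
```

```text
pics
{'clock': 0.0, 'joint_positions': [1.223, 0.418, -0.01, 1.614, 0.005, 1.111, -0.053], 'qd': [-0.002, -0.002, 0.001, 0.0, -0.0, -0.001, -0.001], 'tau': [-0.001, -86.445, 0.678, -43.49, 0.019, 0.007, 0.0], 'eef_pos': [0.188, -0.596, 0.239], 'tool_rot': [-3.104, -0.478, 0.0], 'force': [0.129, -0.144, -1.258], 'ft_torque': [0.002, 0.003, 0.028], 'grasp_force': 0.0, 'opening': 0.086}
scene {'fovy': 43.277887152517074, 'cx': 306.9548490800822, 'cy': 241.2294761394946, 'position': array([ 1.4940536 , -0.46463604,  1.20831583]), 'orientation': array([-2.10833653, -1.27366576,  0.48280788])}
top {'fovy': 57.95459594863758, 'cx': 321.0383480151517, 'cy': 244.69152225112123, 'position': array([0.43424023, 0.02058371, 0.87641478]), 'orientation': array([-1.91080051,  2.29227061, -0.27055391])}
```

View pics/scene0.png

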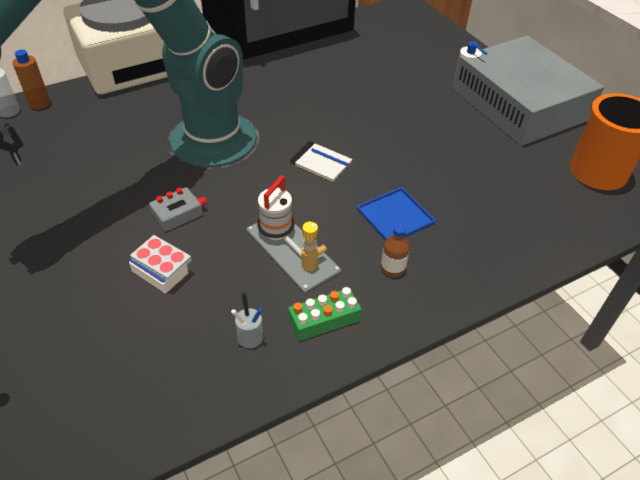

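View pics/top0.png

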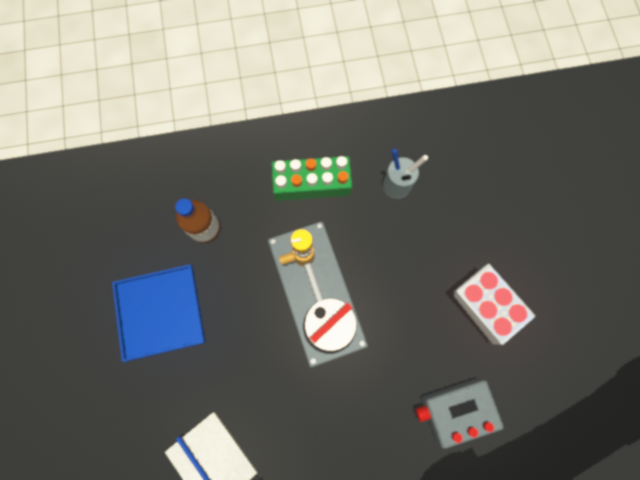

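The scene view shows the station in the middle, with the tray to its left (robot's side) and the tip box to its right. In the top view the knob is at (302,240), the lid at (330,325), the red bar runs from (312,340) to (350,308), and the tray is at (158,312).

```bash
cat > h.py <<'E'
import cv2,numpy as np
from cell import robot
from scipy.spatial.transform import Rotation as R
def cast(c,px,z):
    f=240/np.tan(np.radians(c["fovy"])/2);u,v=px
    d=R.from_rotvec(c["orientation"]).as_matrix()@[(u-c["cx"])/f,(v-c["cy"])/f,1]
    p=np.array(c["position"]);return p+d*(z-p[2])/d[2]
def mask(im,lo,hi):
    return cv2.inRange(cv2.cvtColor(im,cv2.COLOR_RGB2HSV),lo,hi)
def blobs(m,amin=30):
    cs,_=cv2.findContours(m,cv2.RETR_EXTERNAL,cv2.CHAIN_APPROX_NONE)
    return sorted([c for c in cs if cv2.contourArea(c)>amin],key=cv2.contourArea,reverse=True)
def tool():
    s=robot.get_state();return np.array(s["eef_pos"]),R.from_rotvec(s["tool_rot"]).as_matrix(),s
def delta(p):
    e,M,s=tool();return np.round(M.T@(np.array(p)-e)*1000,1)
E
python3 - <<'E'
from h import *
im=cv2.cvtColor(cv2.imread("pics/top0.png"),cv2.COLOR_BGR2RGB);c=robot.get_calibration("top")
for n,lo,hi,z in(("yellow",(22,150,150),(35,255,255),.158),("red",(0,150,120),(8,255,255),.182),("red2",(172,150,120),(180,255,255),.182),("blue",(105,150,60),(125,255,255),.014),("green",(45,100,50),(80,255,255),.068)):
    for b in blobs(mask(im,lo,hi))[:3]:
        r=cv2.minAreaRect(b);box=cv2.boxPoints(r)
        print(n,np.round(r[0],1),np.round(r[1],1),np.round(cast(c,r[0],z),4),[np.round(cast(c,q,z)[:2],3).tolist() for q in box])
E
```

```text
yellow [301.5 240.5] [21. 19.] [0.6137 0.0187 0.158 ] [[0.635, 0.032], [0.629, -0.001], [0.593, 0.006], [0.598, 0.038]]
red [330.7 322.2] [ 5.7 50.3] [ 0.4684 -0.004   0.182 ] [[0.451, 0.032], [0.493, -0.035], [0.486, -0.04], [0.444, 0.027]]
red [423.1 413.7] [13.3 11.7] [ 0.3096 -0.1158  0.182 ] [[0.318, -0.106], [0.32, -0.124], [0.301, -0.126], [0.299, -0.108]]
red [472.5 431.5] [9.9 7.1] [ 0.2717 -0.1828  0.182 ] [[0.275, -0.174], [0.28, -0.183], [0.269, -0.191], [0.263, -0.182]]
blue [156.7 312.7] [80.9 88.1] [0.5565 0.3237 0.014 ] [[0.635, 0.419], [0.642, 0.246], [0.481, 0.231], [0.476, 0.397]]
blue [183.8 206.8] [16.3 15.6] [0.7651 0.2475 0.014 ] [[0.77, 0.27], [0.79, 0.245], [0.76, 0.224], [0.741, 0.25]]
blue [192.  458.7] [51.6  4.2] [0.2805 0.2854 0.014 ] [[0.32, 0.311], [0.323, 0.304], [0.242, 0.261], [0.239, 0.267]]
green [311.4 177.6] [38.9 79. ] [ 0.7595 -0.0228  0.068 ] [[0.809, 0.051], [0.793, -0.107], [0.711, -0.096], [0.727, 0.059]]
```

```bash
python3 -m handwheel '[[-1,29.6,-22.9,-4,0,0,0],[-1,29.6,-22.9,-4,0,0,0],[-1,29.6,-22.9,-4,0,0,0],[-1,29.6,-22.9,-4,0,0,0],[-1,29.6,-22.9,-4,0,0,0],[-1,29.6,-22.9,-4,0,0,0],[-1,29.6,-22.9,-4,0,0,0],[-1,29.6,-22.9,-4,0,0,0],[-1,29.6,-22.9,-4,0,0,0],[-1,29.6,-22.9,-4,0,0,0]]'
```

```text
clock: 0.93
eef_pos: [0.402, -0.2867, 0.2794]
tool_rot: [-3.105, -0.478, 0.0]
force: [1.2, -1.4, 1.2]
opening: 0.0854
grasp_force: 0.0
```

```bash
python3 -m handwheel '[[-1,29.6,-22.9,-4,0,0,0],[-1,29.6,-22.9,-4,0,0,0],[-1,29.6,-22.9,-4,0,0,0],[-1,29.6,-22.9,-4,0,0,0],[-1,29.6,-22.9,-4,0,0,0],[-1,29.6,-22.9,-4,0,0,0],[-1,29.6,-22.9,-4,0,0,0],[-1,29.6,-22.9,-4,0,0,0],[-1,29.6,-22.9,-4,0,0,0],[-1,0,0,0,0,0,0]]'
python3 - <<'E'
from h import *
e,M,s=tool();print(e,np.round(M,3).tolist(),np.round(s["joint_positions"],3))
print(delta([.614,.019,.30]))
c=robot.get_calibration("wrist");im=robot.read_camera("wrist");cv2.imwrite("pics/w1.png",im[:,:,::-1]);print(c)
E
```

```text
clock: 1.77
eef_pos: [0.5957, -0.0047, 0.3154]
tool_rot: [-3.1, -0.489, -0.002]
force: [-0.0, 1.0, -0.4]
opening: 0.0854
grasp_force: 0.0
[ 0.59570407 -0.0047492   0.31537275] [[0.951, 0.308, 0.001], [0.308, -0.951, 0.003], [0.002, -0.003, -1.0]] [ 0.3    0.334 -0.439  1.585  0.144  1.254 -1.421]
[ 24.7 -16.9  15.5]
{'fovy': 63.133634243610054, 'cx': 323.21082687994374, 'cy': 234.69373964390144, 'position': array([0.67409137, 0.01957519, 0.44933561]), 'orientation': array([ 2.31932362, -1.68636551, -0.27671601])}
```

View pics/w1.png

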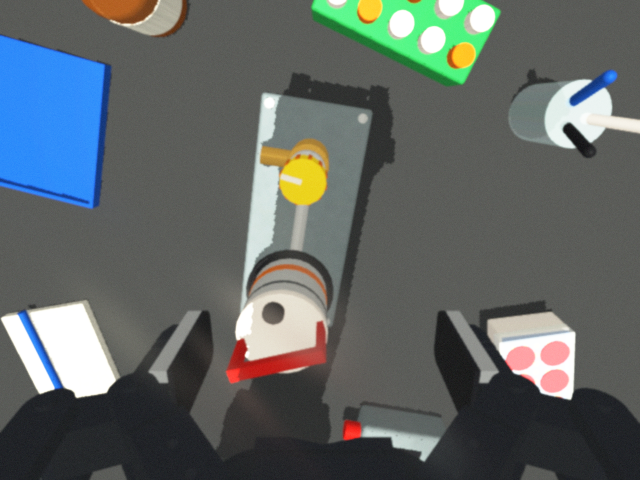

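```bash
python3 - <<'E'
from h import *
im=cv2.cvtColor(cv2.imread("pics/w1.png"),cv2.COLOR_BGR2RGB);c=robot.get_calibration("wrist")
for b in blobs(mask(im,(22,130,130),(35,255,255)))[:2]:
    (u,v),r=cv2.minEnclosingCircle(b);x,y,w,h=cv2.boundingRect(b);print("y",u,v,r,x,y,w,h,cast(c,(u,v),.157))
for b in blobs(mask(im,(0,150,100),(6,255,255))|mask(im,(172,150,100),(180,255,255)))[:2]:
    r=cv2.minAreaRect(b);print("r",r,cast(c,r[0],.182),[np.round(cast(c,q,.182)[:2],3).tolist() for q in cv2.boxPoints(r)])
E
```

```text
y 302.7385559082031 179.7274932861328 24.941749572753906 279 155 48 50 [0.61625555 0.01438417 0.157     ]
y 463.5 54.5 12.589778900146484 454 42 21 26 [ 0.73218426 -0.06499976  0.157     ]
r ((275.124755859375, 352.3296203613281), (40.31486892700195, 104.42044067382812), 77.55000305175781) [ 0.4808715  -0.00485027  0.182     ] [[0.475, 0.039], [0.519, -0.032], [0.487, -0.05], [0.44, 0.024]]
r ((351.5, 430.0), (20.0, 17.0), 90.0) [ 0.42494844 -0.08910277  0.182     ] [[0.433, -0.079], [0.437, -0.092], [0.417, -0.1], [0.412, -0.086]]
```

The wrist view shows the knob's top disc at about (303,181) with its white line pointing left, the canister and red bar near (275,340), and the tray at left. The two views put the knob within 4 mm of each other. Next: centre over it and wind the wrist back.

```bash
python3 -m handwheel '[[-0.4,25,-14,10,0,0,0],[-0.4,0,0,0,0,0,-6.9],[-0.4,0,0,0,0,0,-6.9],[-0.4,0,0,0,0,0,-6.9],[-0.4,0,0,0,0,0,-6.9],[-0.4,0,0,0,0,0,-6.9],[-0.4,0,0,0,0,0,-6.9],[-0.4,0,0,0,0,0,-6.9],[-0.4,0,0,0,0,0,-6.9]]'
```

```text
clock: 2.57
eef_pos: [0.6127, 0.0081, 0.305]
tool_rot: [-2.525, -1.869, 0.001]
force: [0.1, 0.0, 1.2]
opening: 0.0601
grasp_force: 0.0
```

```bash
python3 -m handwheel '[[-0.4,0,0,0,0,0,-6.9],[-0.4,0,0,0,0,0,-6.9],[-0.4,0,0,0,0,0,-6.9],[-0.4,0,0,0,0,0,-6.9],[-0.4,0,0,0,0,0,-6.9],[-0.4,0,0,0,0,0,-6.9],[-0.4,0,0,0,0,0,-6.9],[-0.4,0,0,0,0,0,-6.9],[-0.4,0,0,0,0,0,0]]'
python3 - <<'E'
from h import *
e,M,s=tool();print(e,np.round(M,3).tolist(),np.round(s["joint_positions"],3))
c=robot.get_calibration("wrist");im=robot.read_camera("wrist");cv2.imwrite("pics/w2.png",im[:,:,::-1]);print(c["position"])
for b in blobs(mask(im,(22,130,130),(35,255,255)))[:2]:
    (u,v),r=cv2.minEnclosingCircle(b);x,y,w,h=cv2.boundingRect(b);print("y",u,v,r,x,y,w,h,cast(c,(u,v),.157))
for b in blobs(mask(im,(0,150,100),(6,255,255))|mask(im,(172,150,100),(180,255,255)))[:2]:
    r=cv2.minAreaRect(b);print("r",r,cast(c,r[0],.182),[np.round(cast(c,q,.182)[:2],3).tolist() for q in cv2.boxPoints(r)])
E
```

```text
clock: 3.32
eef_pos: [0.6127, 0.0081, 0.3048]
tool_rot: [-1.371, -2.826, 0.001]
force: [-0.4, -0.2, 0.8]
opening: 0.0598
grasp_force: 0.0
[0.612742   0.00806563 0.30483318] [[-0.619, 0.786, -0.001], [0.786, 0.619, -0.0], [0.0, -0.001, -1.0]] [ 0.519  0.449 -0.801  1.546  0.331  1.288  0.342]
[0.56173375 0.07226261 0.43869003]
y 334.9137878417969 205.77586364746094 26.240154266357422 311 180 48 53 [0.6137493  0.02013524 0.157     ]
r ((142.99264526367188, 101.07246398925781), (139.31495666503906, 48.45286560058594), 86.33806610107422) [0.47336948 0.00317207 0.182     ] [[0.441, 0.026], [0.463, 0.045], [0.509, -0.022], [0.485, -0.044]]
```

View pics/w2.png

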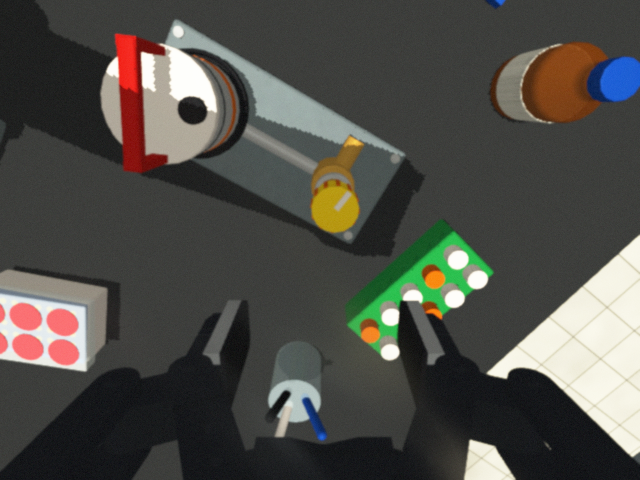

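The knob disc is at (335,208) and the canister's bar at (133,103), which agrees with the earlier estimates to about 3 mm. Descending on the knob.

```bash
python3 -m handwheel '[[-0.4,5.2,7,18,0,0,0],[-0.4,0,0,30,0,0,0],[-0.4,0,0,30,0,0,0],[-0.4,0,0,30,0,0,0],[-0.4,0,0,30,0,0,0],[-0.4,0,0,30,0,0,0],[-0.4,0,0,0,0,0,0]]'
```

```text
clock: 3.95
eef_pos: [0.6126, 0.0165, 0.132]
tool_rot: [-1.383, -2.814, 0.006]
force: [-1.4, -0.9, -1.7]
opening: 0.0596
grasp_force: 0.0
```

```bash
python3 -m handwheel '[[0.7,0,0,0,0,0,0],[0.7,0,0,0,0,0,0],[0.7,0,0,0,0,0,0],[0.7,0,0,0,0,0,0],[0.7,0,0,0,0,0,0]]'; python3 -c "
from h import *
s=tool()[2];print(s['ft_torque'],s['force'],s['grasp_force'],s['opening'])"
```

```text
clock: 4.37
eef_pos: [0.6162, 0.0176, 0.1392]
tool_rot: [1.379, 2.82, 0.001]
force: [-3.8, -0.2, 9.1]
opening: 0.0345
grasp_force: 59.8
[-0.05061285  0.84016992 -0.07883249] [-3.80633723 -0.19476335  9.07079485] 59.767946004867554 0.034457895959041696
```

```bash
python3 -m handwheel '[[0.7,0,0,0.4,0,0,7],[0.7,0,0,0.4,0,0,7],[0.7,0,0,0.4,0,0,7],[0.7,0,0,0.4,0,0,7],[0.7,0,0,0.4,0,0,7],[0.7,0,0,0.4,0,0,7],[0.7,0,0,0.4,0,0,7],[0.7,0,0,0.4,0,0,7],[0.7,0,0,0.4,0,0,7],[0.7,0,0,0,0,0,0],[0.7,0,0,0,0,0,0]]'; python3 -c "
from h import *
e,M,s=tool();print(s['ft_torque'],s['grasp_force'],s['joint_positions'],np.degrees(np.arctan2(M[1,0],M[0,0])))"
```

```text
clock: 5.28
eef_pos: [0.615, 0.0175, 0.1355]
tool_rot: [2.651, 1.684, -0.001]
force: [-14.6, -2.1, 15.7]
opening: 0.034
grasp_force: 60.7
[-0.40565926  3.10055726 -0.11999055] 60.737884640693665 [ 0.26959953  0.55622356 -0.46853092  1.71428909  0.30010204  0.94316088
 -0.75541583] 64.83521472193311
```

```bash
python3 -m handwheel '[[0.7,0,0,0.2,0,0,7],[0.7,0,0,0.2,0,0,7],[0.7,0,0,0.2,0,0,7],[0.7,0,0,0.2,0,0,7],[0.7,0,0,0,0,0,0],[0.7,0,0,0,0,0,0]]'; python3 -c "
from h import *
e,M,s=tool();print(s['ft_torque'],s['grasp_force'],s['joint_positions'],np.degrees(np.arctan2(M[1,0],M[0,0])))"
```

```text
clock: 5.78
eef_pos: [0.6161, 0.0191, 0.1348]
tool_rot: [-2.98, -0.994, -0.004]
force: [-3.1, 4.9, 7.4]
opening: 0.0346
grasp_force: 59.9
[ 1.18318531  0.7591445  -0.03327105] 59.88929271697998 [ 0.18831503  0.53940484 -0.35887128  1.71678228  0.2267736   0.92390052
 -1.18753916] 36.90130613703973
```

```bash
python3 -m handwheel '[[0.7,0,0,0.4,0,0,5],[0.7,0,0,0.4,0,0,5],[0.7,0,0,0.3,0,0,5],[0.7,0,0,0,0,0,0],[0.7,0,0,0,0,0,0]]'; python3 -c "
from h import *
e,M,s=tool();print(s['ft_torque'],s['grasp_force'],np.degrees(np.arctan2(M[1,0],M[0,0])))"
```

```text
clock: 6.2
eef_pos: [0.6168, 0.0189, 0.134]
tool_rot: [-3.083, -0.598, -0.007]
force: [-0.2, 5.9, 9.2]
opening: 0.0342
grasp_force: 61.5
[ 0.89916917 -0.05744169 -0.04696381] 61.46570026874542 21.96122987405924
```

```bash
python3 -m handwheel '[[0.7,0,0,0.4,0,0,5],[0.7,0,0,0.3,0,0,5],[0.7,0,0,0,0,0,0],[0.7,0,0,0,0,0,0]]'; python3 -c "
from h import *
e,M,s=tool();print(s['ft_torque'],s['grasp_force'],np.degrees(np.arctan2(M[1,0],M[0,0])))"
```

```text
clock: 6.53
eef_pos: [0.6164, 0.0188, 0.1334]
tool_rot: [-3.124, -0.33, -0.005]
force: [-3.8, 3.3, 14.5]
opening: 0.0345
grasp_force: 62.4
[0.56983187 0.97356474 1.27436784] 62.39135384559631 12.04667878407608
```

```bash
python3 -m handwheel '[[0.7,0,0,0,0,0,3],[0.7,0,0,0,0,0,0],[0.7,0,0,0,0,0,0]]'; python3 -c "
from h import *
e,M,s=tool();print(s['ft_torque'],s['grasp_force'],np.degrees(np.arctan2(M[1,0],M[0,0])))"
```

```text
clock: 6.78
eef_pos: [0.6159, 0.0187, 0.1333]
tool_rot: [-3.131, -0.248, -0.003]
force: [-7.8, 3.3, 16.0]
opening: 0.0348
grasp_force: 62.8
[0.52523971 1.88104454 1.56025202] 62.76166319847107 9.074742453919287
```

```bash
python3 -m handwheel '[[-0.4,0,0,0,0,0,0],[-0.4,0,0,0,0,0,0],[-0.4,0,0,0,0,0,0],[-0.4,0,0,0,0,0,0],[-0.4,0,0,-20,0,0,0],[-0.4,0,0,-40,0,0,0],[-0.4,0,0,-40,0,0,0],[-0.4,0,0,-40,0,0,0],[-0.4,0,0,-20,0,0,0],[-0.4,0,0,0,0,0,0]]'
python3 - <<'E'
from h import *
e,M,s=tool();print(e,np.round(M,3).tolist(),np.round(s["joint_positions"],3))
c=robot.get_calibration("wrist");im=robot.read_camera("wrist");cv2.imwrite("pics/w3.png",im[:,:,::-1]);print(c)
t=robot.read_camera("top");cv2.imwrite("pics/top3.png",t[:,:,::-1])
for b in blobs(mask(im,(22,130,130),(35,255,255)))[:1]:
    (u,v),r=cv2.minEnclosingCircle(b);print("y",u,v,r,cast(c,(u,v),.152))
E
```

```text
clock: 7.62
eef_pos: [0.6171, 0.0177, 0.2966]
tool_rot: [3.132, 0.244, 0.012]
force: [0.0, 1.0, -1.4]
opening: 0.0595
grasp_force: 0.0
[0.61713693 0.01765195 0.29658948] [[0.988, 0.155, 0.007], [0.155, -0.988, 0.0], [0.007, 0.001, -1.0]] [ 0.127  0.367 -0.27   1.564  0.103  1.217 -1.576]
{'fovy': 63.133634243610054, 'cx': 323.21082687994374, 'cy': 234.69373964390144, 'position': array([0.69762478, 0.0297502 , 0.43105319]), 'orientation': array([ 2.19139876, -1.87469038, -0.29759244])}
y 321.3401184082031 219.17922973632812 26.433910369873047 [0.61887654 0.01813051 0.152     ]
```

View pics/w3.png

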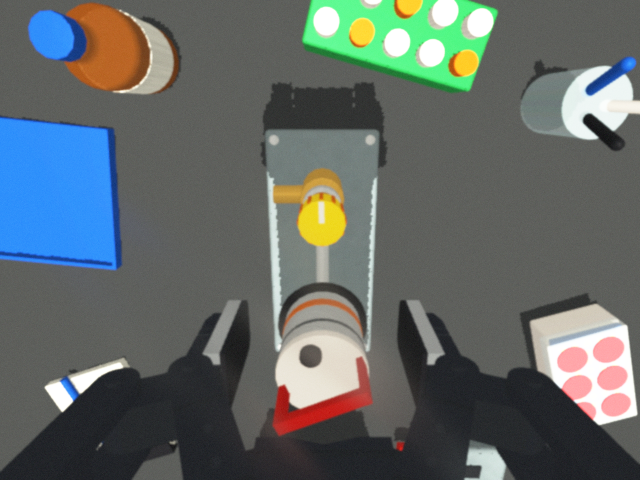

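The white line now lies exactly along the station's x axis, and the torque rose to 1.5 N m against the stop, so the valve is shut. Now going over the canister.

```bash
python3 -m handwheel '[[-0.4,-37.5,-0.3,0,0,0,0],[-0.4,-37.5,-0.3,0,0,0,0],[-0.4,-37.5,-0.3,0,0,0,0],[-0.4,-37.5,-0.3,0,0,0,0],[-0.4,0,0,0,0,0,-7],[-0.4,0,0,0,0,0,-7],[-0.4,0,0,0,0,0,-7],[-0.4,0,0,0,0,0,-7],[-0.4,0,0,0,0,0,-7],[-0.4,0,0,0,0,0,-7],[-0.4,0,0,0,0,0,-7],[-0.4,0,0,0,0,0,-7]]'
```

```text
clock: 8.72
eef_pos: [0.4665, -0.0047, 0.2899]
tool_rot: [-2.645, -1.693, 0.002]
force: [-0.3, 0.1, 0.5]
opening: 0.0597
grasp_force: 0.0
```

```bash
python3 -m handwheel '[[-0.4,0,0,0,0,0,-7],[-0.4,0,0,0,0,0,-7],[-0.4,0,0,0,0,0,-7],[-0.4,0,0,0,0,0,-7],[-0.4,0,0,0,0,0,-7],[-0.4,0,0,0,0,0,-7],[-0.4,0,0,0,0,0,-7],[-0.4,0,0,0,0,0,-7],[-0.4,0,0,0,0,0,0],[-0.4,0,0,0,0,0,0]]'
python3 - <<'E'
from h import *
e,M,s=tool();print(e,np.round(M,3).tolist(),np.round(s["joint_positions"],3))
c=robot.get_calibration("wrist");im=robot.read_camera("wrist");cv2.imwrite("pics/w4.png",im[:,:,::-1]);print(c)
for b in blobs(mask(im,(0,150,60),(6,255,255))|mask(im,(172,150,60),(180,255,255)))[:2]:
    r=cv2.minAreaRect(b);print("r",r,cast(c,r[0],.182),[(np.round(q).tolist(),np.round(cast(c,q,.182)[:2],3).tolist()) for q in cv2.boxPoints(r)])
print(delta([.4684,-.0045,.166]))
E
```

```text
clock: 9.55
eef_pos: [0.4667, -0.0047, 0.2903]
tool_rot: [-1.554, -2.729, 0.001]
force: [0.3, -0.3, -0.8]
opening: 0.0596
grasp_force: 0.0
[ 0.46671327 -0.00466899  0.29027393] [[-0.51, 0.86, -0.001], [0.86, 0.51, 0.0], [0.001, -0.001, -1.0]] [ 0.307  0.096 -0.386  1.916  0.039  1.137  0.442]
{'fovy': 63.133634243610054, 'cx': 323.21082687994374, 'cy': 234.69373964390144, 'position': array([0.42470708, 0.06560668, 0.42419386]), 'orientation': array([2.72259159, 0.74751464, 0.12286804])}
r ((323.47503662109375, 227.0262908935547), (126.39435577392578, 17.045679092407227), 88.53119659423828) [ 0.46406011 -0.00051489  0.182     ] [([313.0, 164.0], [0.438, 0.031]), ([330.0, 164.0], [0.447, 0.037]), ([334.0, 290.0], [0.493, -0.036]), ([317.0, 290.0], [0.483, -0.042])]
r ((103.55882263183594, 212.7647247314453), (26.678918838500977, 26.436382293701172), 14.03624439239502) [ 0.33763409 -0.0644248   0.182     ] [([87.0, 222.0], [0.331, -0.076]), ([94.0, 197.0], [0.329, -0.058]), ([120.0, 203.0], [0.344, -0.053]), ([113.0, 229.0], [0.347, -0.072])]
[ -0.8   1.6 124.4]
```

View pics/w4.png

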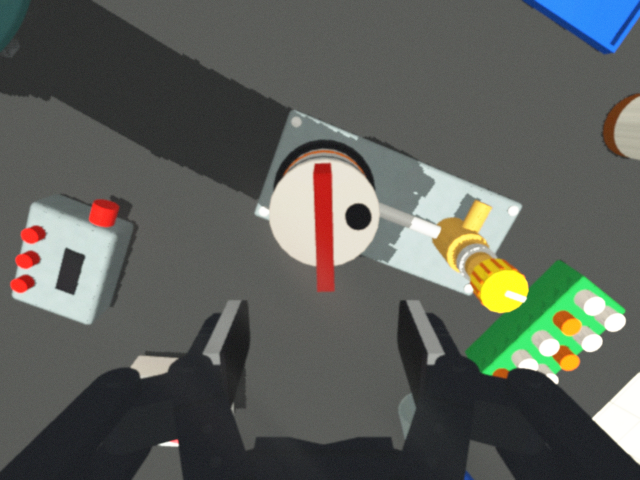

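The bar lies straight between the fingers at (324,227), parallel to tool x, and the knob's line is still aligned. Descending and gripping.

```bash
python3 -m handwheel '[[-0.4,2,0,31,0,0,0],[-0.4,0,0,31,0,0,0],[-0.4,0,0,31,0,0,0],[-0.4,0,0,31,0,0,0],[-0.4,0,0,0,0,0,0],[1,0,0,0,0,0,0],[1,0,0,0,0,0,0],[1,0,0,0,0,0,0],[1,0,0,0,0,0,0],[1,0,0,0,0,0,0],[1,0,0,0,0,0,0],[1,0,0,0,0,0,0]]'
```

```text
clock: 10.6
eef_pos: [0.4666, -0.0028, 0.1687]
tool_rot: [1.549, 2.731, 0.001]
force: [-4.0, 0.2, 11.4]
opening: 0.0105
grasp_force: 58.5
```

```bash
python3 -m handwheel '[[1,0,0,-4,0,0,0],[1,0,0,-8,0,0,0],[1,0,0,-12,0,0,0],[1,0,0,-15,0,0,0],[1,0,0,-15,0,0,0],[1,0,0,-15,0,0,0],[1,0,0,-8,0,0,0],[1,0,0,-3,0,0,0],[1,0,0,0,0,0,0],[1,0,0,0,0,0,0]]'
python3 - <<'E'
from h import *
t=cv2.cvtColor(cv2.imread("pics/top3.png"),cv2.COLOR_BGR2RGB);c=robot.get_calibration("top")
# tray rim-top outline at z=.014 ; hull corners of blue blob
b=max(blobs(mask(t,(105,150,40),(125,255,255))),key=cv2.contourArea)
q=cv2.approxPolyDP(cv2.convexHull(b),6,True)[:,0]
w=np.array([cast(c,p,.014) for p in q]);print(w.round(3).tolist())
p=w.mean(0);print(p)
e,M,s=tool();print(e,M.round(3).tolist(),s["opening"],s["grasp_force"],s["force"],s["ft_torque"]);print(delta([p[0],p[1],e[2]]))
im=robot.read_camera("scene");cv2.imwrite("pics/s5.png",cv2.resize(im[100:340,150:470,::-1],None,fx=2,fy=2))
E
```

```text
clock: 11.43
eef_pos: [0.4657, -0.0029, 0.2466]
tool_rot: [-1.549, -2.733, 0.0]
force: [-0.4, -0.3, -5.9]
opening: 0.011
grasp_force: 58.8
[[0.64, 0.249, 0.014], [0.486, 0.239, 0.014], [0.476, 0.396, 0.014], [0.631, 0.406, 0.014]]
[0.55833239 0.32222104 0.014     ]
[ 0.46573659 -0.00287686  0.24662468] [[-0.514, 0.858, -0.001], [0.858, 0.514, 0.0], [0.0, -0.001, -1.0]] 0.010999184324445969 58.811291456222534 [-0.36500204 -0.30141126 -5.85386086] [ 0.03208564  0.05814644 -0.01110727]
[231.3 246.5  -0. ]
```

View pics/s5.png

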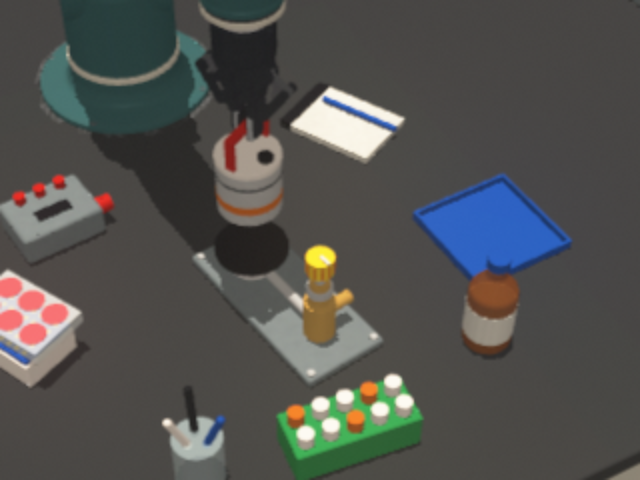

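The canister hangs upright at (250,180), clear of its seat at (250,245), and the tray at (492,225) is free. Moving it over the tray.

```bash
python3 -m handwheel '[[1,5,5,0,0,0,0],[1,11,12,0,0,0,0],[1,17,18,0,0,0,0],[1,22,23,0,0,0,0],[1,22,23,0,0,0,0],[1,22,24,0,0,0,0],[1,22,24,0,0,0,0],[1,22,24,0,0,0,0],[1,22,24,0,0,0,0],[1,22,24,0,0,0,0],[1,20,22,0,0,0,0],[1,12,12,0,0,0,0]]'
```

```text
clock: 12.48
eef_pos: [0.5547, 0.3099, 0.246]
tool_rot: [-1.545, -2.733, -0.001]
force: [-1.3, -0.1, -4.7]
opening: 0.0105
grasp_force: 58.9
```

```bash
python3 -m handwheel '[[1,8,8,0,0,0,0],[1,4,4,0,0,0,0],[1,0,0,0,0,0,0],[1,0,0,0,0,0,0],[1,0,0,0,0,0,0]]'
python3 -c "
from h import *
e,M,s=tool();print(M.round(3).tolist(),s['joint_positions'].round(2) if hasattr(s['joint_positions'],'round') else s['joint_positions']);print(delta([.5583,.3222,.1277]))
im=robot.read_camera('top');cv2.imwrite('pics/t6.png',im[:,:,::-1])"
```

```text
clock: 12.9
eef_pos: [0.5594, 0.3209, 0.2471]
tool_rot: [1.551, 2.732, -0.001]
force: [0.4, 0.2, -5.8]
opening: 0.0111
grasp_force: 58.8
[[-0.513, 0.859, 0.0], [0.859, 0.513, -0.001], [-0.001, -0.0, -1.0]] [-0.21  0.49 -0.5   1.54  0.25  1.18 -0.22]
[  1.8  -0.2 119.4]
```

View pics/t6.png

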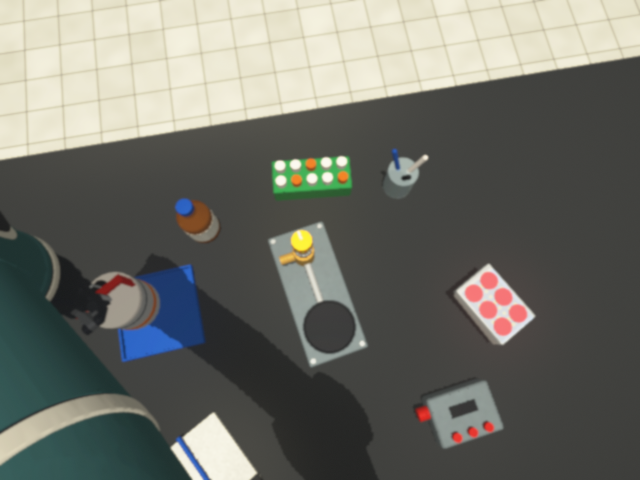

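The top view shows the canister hanging over the tray (lid near (122,300), tray centre near (158,312), the offset being parallax). Everything else is unmoved. Lowering.

```bash
python3 -m handwheel '[[1,1.5,0,8,0,0,0],[1,0,0,16,0,0,0],[1,0,0,20,0,0,0],[1,0,0,20,0,0,0],[1,0,0,18,0,0,0],[1,0,0,14,0,0,0],[1,0,0,8,0,0,0],[1,0,0,4,0,0,0],[1,0,0,0,0,0,0],[1,0,0,0,0,0,0],[1,0,0,0,0,0,0]]'
```

```text
clock: 13.87
eef_pos: [0.5589, 0.3238, 0.1401]
tool_rot: [1.549, 2.733, 0.002]
force: [0.2, -0.7, -5.4]
opening: 0.0106
grasp_force: 58.8
```

```bash
python3 -m handwheel '[[1,0,0,2,0,0,0],[1,0,0,2,0,0,0],[1,0,0,2,0,0,0],[1,0,0,2,0,0,0],[1,0,0,0,0,0,0],[1,0,0,0,0,0,0],[1,0,0,0,0,0,0]]'
```

```text
clock: 14.45
eef_pos: [0.5585, 0.3236, 0.1311]
tool_rot: [-1.549, -2.733, -0.0]
force: [-0.2, 0.0, -5.3]
opening: 0.0109
grasp_force: 58.8
```

```bash
python3 -m handwheel '[[1,0,0,1,0,0,0],[1,0,0,1,0,0,0],[1,0,0,1,0,0,0],[1,0,0,0.5,0,0,0],[1,0,0,0,0,0,0],[1,0,0,0,0,0,0]]'
```

```text
clock: 14.95
eef_pos: [0.5585, 0.3237, 0.1279]
tool_rot: [1.549, 2.733, 0.001]
force: [-1.5, -0.7, 1.5]
opening: 0.0108
grasp_force: 59.7
```

```bash
python3 -m handwheel '[[1,0,0,0.7,0,0,0],[1,0,0,0,0,0,0],[1,0,0,0,0,0,0]]'
```

```text
clock: 15.2
eef_pos: [0.5587, 0.3239, 0.1279]
tool_rot: [1.548, 2.733, 0.002]
force: [-4.9, -3.4, 10.2]
opening: 0.0106
grasp_force: 60.9
```

```bash
python3 -m handwheel '[[-0.4,0,0,0,0,0,0],[-0.4,0,0,0,0,0,0],[-0.4,0,0,0,0,0,0],[-0.4,0,0,0,0,0,0],[-0.4,0,0,0,0,0,0],[-0.4,0,0,-10,0,0,0],[-0.4,0,0,-25,0,0,0],[-0.4,0,0,-40,0,0,0],[-0.4,0,0,-40,0,0,0],[-0.4,0,0,-40,0,0,0],[-0.4,0,0,0,0,0,0],[-0.4,0,0,0,0,0,0]]'
python3 -c "
from h import *
im=robot.read_camera('scene');cv2.imwrite('pics/s7.png',cv2.resize(im[100:340,150:470,::-1],None,fx=2,fy=2))"
```

```text
clock: 16.2
eef_pos: [0.5591, 0.3241, 0.2852]
tool_rot: [1.548, 2.731, 0.006]
force: [-0.2, -0.0, -1.3]
opening: 0.0597
grasp_force: 0.0
```

View pics/s7.png

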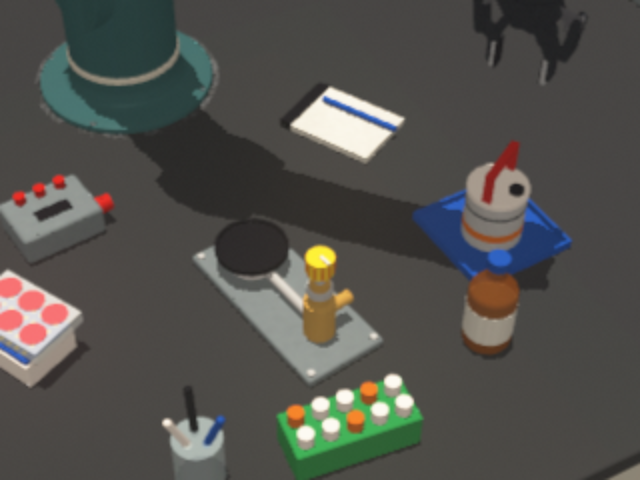

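The canister stands upright in the middle of the tray at (495,210), the gripper is clear above it, and the knob's line and everything else look unchanged.

```bash
python3 -c "
from cell import robot
print(robot.sign_off())"
```

```text
the job is handed in; nothing more can be done
None
```

The valve is fully shut against its stop, and only then was the canister lifted; it now stands upright and released in the blue tray, nothing else on the bench looks moved, and I handed the job in at about 16 s.

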